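Charge the stopper feeder and set its air valve

TASK

Get the vibrating stopper feeder ready to run: tip all eight rubber stoppers from the steel cup into the feeder bowl and stand the empty cup back upright on the bench. Then turn the air valve's handwheel clockwise until it is closed against its stop and back it off exactly two turns. Finish still gripping the wheel's crank handle so that the setting cannot creep, and leave the rack, the bottle and the tray of vials where they are.

Things in the scene. Friction and masses are not known exactly. Their poses are not given: they have to be found in the camera images.
- cup_mid (a point): Conical stainless-steel cup that holds the eight stoppers, standing on the bench: 75 mm high, 66 mm across at the open rim, 55 mm at the foot, wall 2.5 mm, about 0.11 kg empty. The point lies on its axis half-way up (37.5 mm above the foot); its z axis points out of the mouth. It empties when tipped to about 125 degrees from upright.
- stopper1_mid (a point): Rubber vial stopper 1 of 8, in the cup at the start, all alike: round flange 20 mm across and 4 mm thick with a 13 mm plug, 13 mm high in all, 10 g. The point is its centre.
- stopper2_mid (a point): Rubber vial stopper 2 of 8, in the cup at the start, all alike: round flange 20 mm across and 4 mm thick with a 13 mm plug, 13 mm high in all, 10 g. The point is its centre.
- stopper3_mid (a point): Rubber vial stopper 3 of 8, in the cup at the start, all alike: round flange 20 mm across and 4 mm thick with a 13 mm plug, 13 mm high in all, 10 g. The point is its centre.
- stopper4_mid (a point): Rubber vial stopper 4 of 8, in the cup at the start, all alike: round flange 20 mm across and 4 mm thick with a 13 mm plug, 13 mm high in all, 10 g. The point is its centre.
- stopper5_mid (a point): Rubber vial stopper 5 of 8, in the cup at the start, all alike: round flange 20 mm across and 4 mm thick with a 13 mm plug, 13 mm high in all, 10 g. The point is its centre.
- stopper6_mid (a point): Rubber vial stopper 6 of 8, in the cup at the start, all alike: round flange 20 mm across and 4 mm thick with a 13 mm plug, 13 mm high in all, 10 g. The point is its centre.
- stopper7_mid (a point): Rubber vial stopper 7 of 8, in the cup at the start, all alike: round flange 20 mm across and 4 mm thick with a 13 mm plug, 13 mm high in all, 10 g. The point is its centre.
- stopper8_mid (a point): Rubber vial stopper 8 of 8, in the cup at the start, all alike: round flange 20 mm across and 4 mm thick with a 13 mm plug, 13 mm high in all, 10 g. The point is its centre.
- bowl_rim (a point): Centre of the mouth of the feeder's open round steel bowl, level with its rim 186 mm above the bench. The bowl is 190 mm across at the rim, 140 mm at the foot; its flat floor is 130 mm above the bench. Its drive stands on a 12 mm thick base plate that also carries the valve, all bolted down. The frame's -y axis points along the plate from bowl to valve; z is up.
- wheel_center (a point): Centre of the valve's aluminium handwheel, 142 mm above the bench, 230 mm from the bowl's axis. The wheel lies level (stem vertical), is 101 mm across with a 13 mm thick rim and three spokes, and stays at this height as it turns. This frame does not turn with the wheel; its axes are parallel to those of bowl_rim.
- valve (a joint): Angle of the handwheel in rad: 0 = closed, hard against its stop; it grows as the wheel is turned counter-clockwise seen from above, which opens the valve (6.283 per turn, at most 5 turns). At the start it is between a sixth of a turn and 0.9 turns open. Stiff gland: about 0.1 N m to turn (2.5 N at the handle), and it stays where it is left.
- handle_mid (a point): Middle of the upright black crank handle on the wheel's rim: a round grip 20 mm across, from 151 to 203 mm above the bench; this point is half-way up (177 mm), 42 mm from the wheel's axis. The grip revolves freely on its own pin, so fingers holding it need not turn as they lead it round. With the valve at 0 or whole turns it stands on the wheel's -x side in the frame of wheel_center.
- handle: The same crank handle: its origin is the centre of its underside, 26 mm below handle_mid; it revolves freely about its own z axis.
- tube_rack: Bystander: drilled aluminium tube rack 75 x 120 x 42 mm, loose on the bench; origin under its centre.
- bottle: Bystander: closed white plastic bottle 64 mm across, 170 mm high; origin under its centre.
- tray: Bystander: steel tray 110 x 160 x 30 mm with nine stoppered glass vials in it; origin under its centre.
Mind the look-alikes: they are no part of the job. Leave any yellow look-alike of the part that bears cup_mid alone.

How it is judged:
On the way, in this order (a step that is already met when the one before it is completed fails the run):
1. all eight stoppers lie in the feeder bowl and the cup stands upright on the bench (horizontal distance between each of stopper1_mid, stopper2_mid, stopper3_mid, stopper4_mid, stopper5_mid, stopper6_mid, stopper7_mid, stopper8_mid and bowl_rim below 0.09 m and height (world z) of stopper1_mid between 0.128 and 0.186 m and height (world z) of stopper2_mid between 0.128 and 0.186 m and height (world z) of stopper3_mid between 0.128 and 0.186 m and height (world z) of stopper4_mid between 0.128 and 0.186 m and height (world z) of stopper5_mid between 0.128 and 0.186 m and height (world z) of stopper6_mid between 0.128 and 0.186 m and height (world z) of stopper7_mid between 0.128 and 0.186 m and height (world z) of stopper8_mid between 0.128 and 0.186 m and angle between cup_mid's own z axis and vertical below 0.1 rad and height (world z) of cup_mid between 0.03 and 0.044 m), for 0.2 s.
2. the valve is closed: the handwheel is against its stop (value of joint valve below 0.06 rad), for 0.2 s.
At the end, for the whole second after the job is handed in: Handwheel two turns (12.57 rad) open, within 12 degrees (0.21 rad); fingers gripping the crank handle (over 2 N, grasp point within 15 mm of its axis and 35 mm of its middle); all eight stoppers in the bowl below its rim; cup upright on the bench, within 6 degrees (all of step 1 and value of joint valve between 12.356 and 12.776 rad and contact force between the fingers and handle above 2 N and horizontal distance between the grasp point and handle_mid below 0.015 m and distance between the grasp point and handle_mid below 0.035 m); the arm keeps its last pose, push and grip.
It fails at once if a bystander (rack, bottle or tray) is pushed more than 25 mm or tipped (distance of any of tube_rack, bottle, tray from where it was at the start of the episode above 0.025 m or angle between any of tube_rack, bottle, tray's own z axis and vertical above 0.3 rad).
It also fails if it takes over 72 s, if anything falls off the work surface, if the arm or the gripper's body presses on something with over 40 N, if the wrist force passes 120 N, or if a joint passes its speed limit or range.

ROBOT

A 6-joint arm with a two-finger parallel gripper is mounted at the origin on the work surface. World frame = base frame: x ahead of the robot, y to its left, z up, the work surface at z = 0. Lengths are in m, angles in rad, forces in N, time in s.
With the tool pointing down it reaches from about 0.275 to 0.75 m from the base axis. Payload 10.2 kg.
Tool frame: the origin (TCP) lies midway between the tips of the shut fingers; the grasp point (between the pads) lies 19 mm behind it; z points along the fingers, y is the line along which they close (so a half turn about z gives the same grasp; the last joint's range is limited). The gripper opens to 85 mm and grips with 20 to 120 N. Pads are 22 mm wide; open, the fingers measure 114 mm over their backs; the gripper's body (76 mm by 85 mm) begins 54 mm behind the grasp point. The pads swing forward as they close: fully open they stand 13 mm farther back than shut.
Start: joints at [-1.363, 0.313, 1.498, -0, 1.331, -0.223], TCP at [0.219, -0.477, 0.231] pointing down, gripper open.
Joint ranges: [-2.94, 2.94], [-0.97, 2.17], [0.19, 2.56], [-1.23, 4.37], [0.02, 3.11], [-2.88, 2.88]. Speed limits (rad/s): [2.39, 2.39, 3.01, 3.14, 3.14, 3.14].

INTERFACE

Orientations are given as a rotation vector (axis times angle).
In Python, from rig import arm gives the robot as it stands.
- The arm moves only by the tool apply_moves, never from a script. Its argument "rows" is a list of rows, each a list of 2 entries, a list of its own where there are three numbers: the shift along the tool's x, y, z as a fraction of full scale, then the turn, a rotation vector about the tool's x, y, z as a fraction of full scale. In form: [[[tx, ty, tz], [ax, ay, az]], ...]. A call has exactly 8 rows; each row is the pose to reach, as a shift and turn from the pose commanded when the call began, along the tool's axes at that moment; what a row does not reach only later rows make up. Full scale, the value 1, is 50 cm for a shift and 0.5 rad for a turn. A row lasts 1/10 s, in which the tool goes at most 50 mm and 8.59 degrees, less where a joint would pass 70% of its speed; a pose out of reach is approached as far as the arm can. A call with a number of a shift or a turn outside -1 to 1 is refused whole. A call with a gripper value outside its range is refused whole. "fingers" is the closure in counts, from 0 (fully open) to 255 (shut), set as the call begins (left out, the last holds). The fingers move at their own pace and stop on an object; "force" is the grip in N (left out, the last holds). Time passes only in rows, so rows that repeat a pose let the fingers close, or fill a call up. It gives the time, the measured TCP pose, the force, the opening and the grip force at its end, in the units of the state.
- arm.observe(): the state, without advancing time (a new reading comes with each control period).
- arm.camera(name): name is "scene" or "top" or "wrist"; returns a dict with "color" (480x640x3 uint8, blue, green, red), "camera_matrix" (3x3 intrinsics, pixels), "k1" (the pictures are not rectified: a ray, as slopes to the right and down, at radius r is drawn at 1 + k1 r^2 times it, then the intrinsics apply), "R" (3x3) and "t" (3): a world point X has camera coordinates R X + t. Camera axes: x right, y down, z forward; pixel columns grow to the right and rows downward; lengths in m; the calibration is good to about 2 mm. A picture is of the moment at which its call begins. There is no depth.
- arm.close_job(): hands the job in; it is judged then, once.
The state is a dict: "time": time; "q": joint angles; "joint_vel": joint speeds; "joint_efforts": joint torques, N m; "position": TCP position; "tool_rot": TCP orientation; "ft_force": force on the tool from outside, world axes, zero at the start; "torque": the same for the moment, N m; "width": finger opening in m; "grip_force": force on a finger pad.
Only numpy, scipy, OpenCV 4.12 (cv2) and the standard library are available. Lean on these libraries where they do the work, as an engineer would, in place of code of your own. Each camera call takes 0.05 s, during which the arm holds its last target. There are 200 camera calls.

## Working session

There is one attempt and no reset: what is moved stays moved. The work goes in short steps, Python scripts to look and compute and a tool call to move; the robot and the scene stay as the last step left them, time stands still between calls to the robot, and variables do not carry over. Pictures are saved under pics/ and viewed, at most 13 in all, crops included, and the job is handed in when it is done.

Besides the shell and the picture viewer there is one more tool, called after "Call:" by a JSON object that holds its "method" and its "body", one argument or row to a line. apply_moves: Moves the arm, as the interface text tells. Its arguments: {"type":"object","properties":{"rows":{"type":"array"},"fingers":{"type":"number"},"force":{"type":"number"}},"required":["rows"]}

```bash
ls; mkdir -p pics
python3 - <<'E'
from rig import arm
import cv2,numpy as np,pickle
d={n:arm.camera(n) for n in("scene","top")}
pickle.dump(d,open('cams.pkl','wb'))
for n in d: cv2.imwrite(f'pics/{n}0.png',d[n]['color']); print(n,d[n]['camera_matrix'],d[n]['k1'],d[n]['R'],d[n]['t'])
o=arm.observe();print(o)
E
```

```text
pics
scene [[446.41007143   0.         316.1993505 ]
 [  0.         446.41007143 241.88368441]
 [  0.           0.           1.        ]] -0.01927952855029862 [[ 0.62662114  0.77924429 -0.01114865]
 [ 0.39526596 -0.33011294 -0.85719908]
 [-0.6716478   0.53273238 -0.51486449]] [-0.31071996 -0.11757882  1.55552058]
top [[471.05104838   0.         323.7562166 ]
 [  0.         471.05104838 240.30921978]
 [  0.           0.           1.        ]] -0.04249491496210345 [[ 0.14969298 -0.98872484  0.00389887]
 [-0.96769972 -0.14731653 -0.20458518]
 [ 0.20285282  0.02685203 -0.978841  ]] [-0.12592408  0.57502777  1.05791303]
{'time': 0.1, 'q': array([-1.36335759e+00,  3.13404696e-01,  1.49833648e+00, -3.41496102e-06,
        1.33098999e+00, -2.23396910e-01]), 'joint_vel': array([-0.00094956, -0.00152044, -0.00126967, -0.00117444, -0.0003618 ,
       -0.00191487]), 'joint_efforts': array([ 2.12353792e-03, -4.12897003e+01, -2.60143715e+01, -1.56424935e-04,
        3.04596419e-03,  2.29584765e-05]), 'position': array([ 0.21919948, -0.47681007,  0.23079612]), 'tool_rot': array([-3.06786908e+00, -6.71290950e-01, -9.05636011e-06]), 'ft_force': array([ 0.22421434, -0.34432584,  0.35472717]), 'torque': array([-0.03470288, -0.01628224,  0.02181523]), 'grip_force': 0.0, 'width': 0.08520394899991768}
```

View pics/scene0.png

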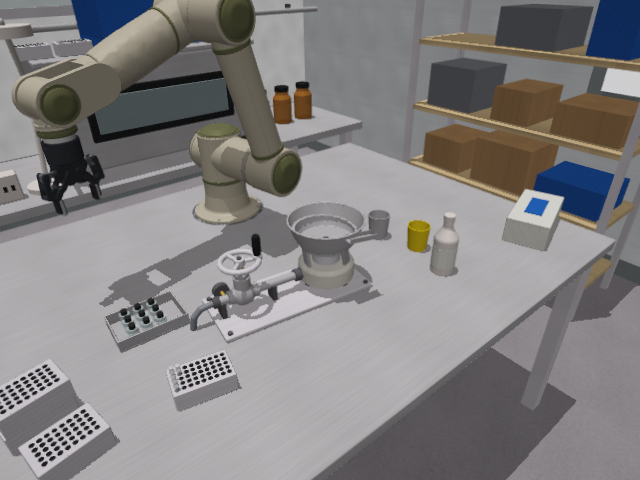

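View pics/top0.png

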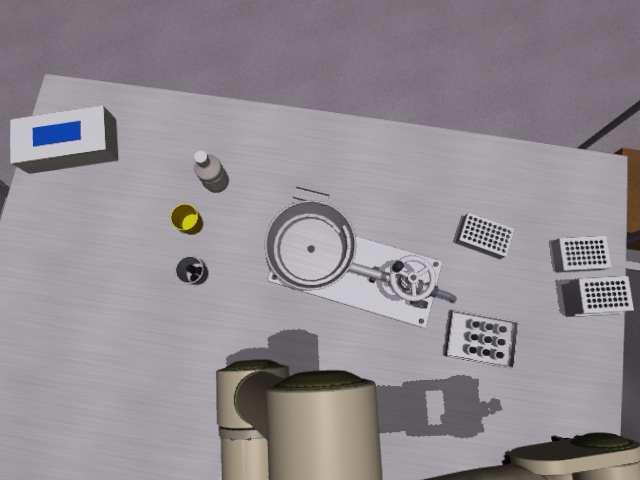

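Scene: steel cup near (378,225), bowl (326,225), wheel (240,262) and handle (256,245). Top view: cup (192,270), bowl (310,246), wheel (412,279), handle (398,266). I'll zoom in on the parts that matter.

```bash
cat > h.py <<'E'
import numpy as np,cv2,pickle
from scipy.optimize import least_squares
def undist(c,px):
    K=c['camera_matrix'];px=np.atleast_2d(np.asarray(px,float))
    d=np.array([c['k1'],0,0,0,0.])
    return cv2.undistortPointsIter(px[:,None,:],K,d,None,None,(3,50,1e-12))[:,0]
def cast(c,px,z):
    s=undist(c,px);R,t=np.array(c['R']),np.array(c['t'])
    o=-R.T@t;D=np.c_[s,np.ones(len(s))]@R
    return o+D*((z-o[2])/D[:,2])[:,None]
def proj(c,X):
    return cv2.projectPoints(np.atleast_2d(X).astype(float),cv2.Rodrigues(np.array(c['R']))[0],np.array(c['t']),c['camera_matrix'],np.array([c['k1'],0,0,0,0.]))[0][:,0]
def circ(P,r,c0):
    f=lambda p:np.hypot(P[:,0]-p[0],P[:,1]-p[1])-r
    return least_squares(f,c0,loss='soft_l1',f_scale=.001)
E
python3 - <<'E'
from h import *
d=pickle.load(open('cams.pkl','rb'));T=d['top'];S=d['scene']
for n,c,p,z in [('cup',T,(192,270),.075),('cupS',S,(378,214),.075),('bowl',T,(310,246),.186),('bowlS',S,(326,222),.186),('wheel',T,(412,279),.142),('wheelS',S,(240,262),.142),('handle',T,(398,266),.203),('handleS',S,(256,236),.203),('tray',T,(480,338),.03),('rack',T,(484,235),.042),('yel',T,(186,217),.075),('bottle',T,(202,158),.17)]:
    print(n,cast(c,p,z)[0].round(4))
t=T['color'];a=cv2.resize(t[245:295,165:225],None,fx=6,fy=6,interpolation=2)
b=cv2.resize(t[235:315,370:450],None,fx=4,fy=4,interpolation=2)
im=np.zeros((620,690,3),np.uint8);im[:300,:360]=a;im[:320,370:690]=b
s=S['color'];b=cv2.resize(s[195:275,200:400],None,fx=3.4,fy=3.4,interpolation=2);im[325:597,:680]=b[:272]
cv2.imwrite('pics/z.png',im[:600])
E
```

```text
cup [0.4689 0.2524 0.075 ]
cupS [0.4673 0.2628 0.075 ]
bowl [ 0.5449 -0.015   0.186 ]
bowlS [ 0.5627 -0.0209  0.186 ]
wheel [ 0.5146 -0.2419  0.142 ]
wheelS [ 0.5209 -0.2385  0.142 ]
handle [ 0.5275 -0.2     0.203 ]
handleS [ 0.5373 -0.2007  0.203 ]
tray [ 0.4167 -0.4361  0.03  ]
rack [ 0.6628 -0.421   0.042 ]
yel [0.5909 0.2926 0.075 ]
bottle [0.7085 0.2541 0.17  ]
```

View pics/z.png

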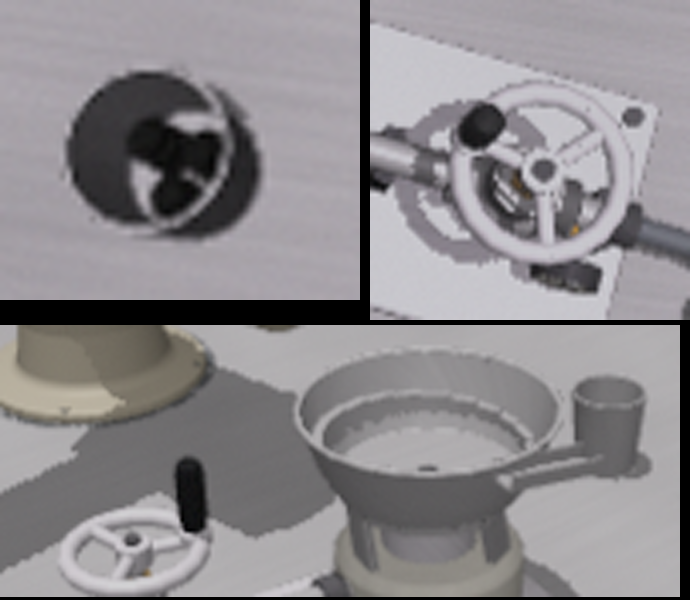

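The crops show the steel cup's rim centred at about top (190,270) and scene (379,215). The handle top is at about top (397.5,266), and the wheel is clear in both views. Next I'll fit circles to edge points cast onto the known planes.

```bash
cat > fit.py <<'E'
from h import *
d=pickle.load(open('cams.pkl','rb'))
for n,z,r,c0 in [('cup',.075,.033,(.468,.257)),('bowl',.186,.095,(.553,-.017)),('wheel',.142,.0505,(.516,-.239))]:
  for k,c in d.items():
    e=cv2.Canny(cv2.GaussianBlur(c['color'],(3,3),0),40,110)
    px=np.argwhere(e)[:,::-1];p0=proj(c,[*c0,z]);px=px[np.hypot(*(px-p0).T)<80]
    P=cast(c,px,z);x=np.array(c0)
    for tol in(.012,.007,.004,.003,.0025):
        m=abs(np.hypot(*(P[:,:2]-x).T)-r)<tol
        x=circ(P[m],r,x).x
    print(n,k,x.round(4),m.sum())
for k,c in d.items(): print(k,(-np.array(c['R']).T@c['t']).round(3))
for k,p in(('top',(397.8,266)),('scene',(255.9,237))): print('handle',k,cast(d[k],p,.2)[0])
E
python3 fit.py
```

```text
cup scene [0.4706 0.262 ] 37
cup top [0.4697 0.257 ] 71
bowl scene [ 0.5501 -0.0136] 166
bowl top [ 0.5489 -0.0108] 206
wheel scene [ 0.5119 -0.2366] 95
wheel top [ 0.5148 -0.2399] 103
scene [ 1.286 -0.625  0.697]
top [ 0.361 -0.068  1.154]
handle top [ 0.52800486 -0.20005101  0.2       ]
handle scene [ 0.53638466 -0.2005974   0.2       ]
```

Call:
{"method": "apply_moves", "body": {
  "rows": [
    [[0.05,-0.05,-0.06],[0,0.12,0]],
    [[0.11,-0.1,-0.13],[0,0.24,0]],
    [[0.16,-0.15,-0.19],[0,0.36,0]],
    [[0.22,-0.2,-0.24],[0,0.48,0]],
    [[0.27,-0.26,-0.29],[0,0.6,0]],
    [[0.33,-0.31,-0.33],[0,0.75,0]],
    [[0.38,-0.36,-0.34],[0,0.88,0]],
    [[0.43,-0.41,-0.34],[0,1,0]]
  ],
  "fingers": 0,
  "force": 60
}}

```text
time: 0.9
position: [0.3294, -0.1997, 0.402]
tool_rot: [-2.877, -0.63, -0.739]
ft_force: [0.1, 0.1, -1.1]
width: 0.0853
grip_force: 0.0
```

Run:
```python
from rig import arm
import pickle
o=arm.observe();print({k:o[k].round(4) if hasattr(o[k],'round') else o[k] for k in('time','q','position','tool_rot')});print([a for a in dir(arm) if a[0]!='_'])
```

```text
{'time': 0.9, 'q': array([-1.2142, -0.2028,  1.6896,  0.5043,  1.679 , -0.025 ]), 'position': array([ 0.3294, -0.1997,  0.402 ]), 'tool_rot': array([-2.8771, -0.6298, -0.7389])}
['Unreachable', 'camera', 'close_job', 'observe']
```

```bash
cat > fk.py <<'E'
import numpy as np
from scipy.spatial.transform import Rotation as Ro
D=[([-1.36335759,.313404696,1.49833648,0,1.33098999,-.22339691],[.21919948,-.47681007,.23079612],[-3.06786908,-.67129095,0]),
([-1.2142,-.2028,1.6896,.5043,1.679,-.025],[.3294,-.1997,.402],[-2.8771,-.6298,-.7389])]
def frames(q):
    A=Ro.from_euler('z',q[0]);B=A*Ro.from_euler('y',q[1]);C=B*Ro.from_euler('y',q[2]);E=C*Ro.from_euler('z',q[3]);F=E*Ro.from_euler('y',q[4]);G=F*Ro.from_euler('z',q[5])
    return A,B,C,E,F,G
def cols(q):
    A,B,C,E,F,G=frames(q);m=lambda r,v:r.as_matrix()@v
    return np.c_[[0,0,1],m(A,[0,1,0]),m(B,[0,0,1]),m(C,[0,0,1]),m(F,[0,0,1]),m(C,[1,0,0])]
E
python3 - <<'E'
from fk import *
M=np.vstack([cols(q) for q,_,_ in D]);y=np.hstack([p for _,p,_ in D])
for k in(5,6): x,r,rk,s=np.linalg.lstsq(M[:,:k],y,rcond=None);print(x.round(4),r,s.round(3))
for q,p,r in D: print((frames(q)[-1].inv()*Ro.from_rotvec(r)).as_rotvec())
E
```

```text
[0.1869 0.1163 0.4142 0.3958 0.2555] [4.32099177e-08] [2.402 1.437 1.412 0.364 0.202]
[0.2037 0.1163 0.443  0.3978 0.2554 0.0454] [] [2.779 1.444 1.415 0.387 0.202 0.004]
[ 8.51525730e-06 -5.41388969e-06  1.57079552e+00]
[-4.59413184e-05 -3.61829763e-05  1.57081019e+00]
```

```bash
cat >> fk.py <<'E'
from scipy.optimize import least_squares
L=np.array([.1869,.1163,.4142,.3958,.2555])
lo=np.array([-2.94,-.97,.19,-1.23,.02,-2.88]);hi=np.array([2.94,2.17,2.56,4.37,3.11,2.88])
T0=Ro.from_euler('z',np.pi/2)
def fk(q): return cols(q)[:,:5]@L, frames(q)[-1]*T0
def ik(p,R,q0=None):
    best=None
    g=[q0] if q0 is not None else [[a,b,1.8,c,1.,d] for a in(0,.5) for b in(0,.6) for c in(.5,2) for d in(-1.5,0,1.5)]
    for s in g:
        r=least_squares(lambda q:np.r_[(fk(q)[0]-p)*5,(fk(q)[1].inv()*R).as_rotvec()],np.clip(s,lo+.01,hi-.01),bounds=(lo,hi))
        if best is None or r.cost<best.cost: best=r
        if best.cost<1e-8: break
    return best.x,best.cost
def orient(az,tilt,roll=0):
    "tool z at azimuth az, tilt deg below level, x up, then roll deg about tool z"
    a,t=np.radians([az,tilt]);z=np.array([np.cos(a)*np.cos(t),np.sin(a)*np.cos(t),-np.sin(t)])
    y=np.array([np.sin(a),-np.cos(a),0]);x=np.cross(y,z)
    return Ro.from_matrix(np.c_[x,y,z])*Ro.from_euler('z',np.radians(roll))
def step(p0,R0,p1,R1):
    return (R0.inv().apply(np.array(p1)-p0)/.5).round(4),((R0.inv()*R1).as_rotvec()/.5).round(4)
E
python3 - <<'E'
from fk import *
cup=np.array([.470,.259,.046]);bowl=np.array([.5495,-.0122])
for az in(20,40,60,75):
  for t in(20,):
    R=orient(az,t);z=R.as_matrix()[:,2];q,c=ik(cup+.026*z,R);print('grasp',az,q.round(2),'%.1e'%c)
for az in(10,30,50,70,90):
  for t in(0,15):
    for roll in(140,-140):
      R=orient(az,t,roll);z=R.as_matrix()[:,2];R0=orient(az,t)
      ax=R.apply(R0.inv().apply([0,0,1]))
      ax=R.as_matrix()@(R0.as_matrix().T@[0,0,1])
      m=np.array([*bowl,.25]);m[:2]-=.0375*ax[:2]
      q,c=ik(m+.026*z,R);print(az,t,roll,'tip',np.degrees(np.arccos(ax[2])).round(),q.round(2),'%.1e'%c)
E
```

```text
grasp 20 [ 0.24  0.65  2.36  3.03  1.09 -1.55] 1.0e-23
grasp 40 [ 0.01  0.65  2.35  2.42  1.11 -1.47] 1.7e-18
grasp 60 [-0.12  0.68  2.23  1.88  1.14 -1.34] 6.6e-30
grasp 75 [-0.16  0.72  2.09  1.55  1.21 -1.22] 3.0e-22
10 0 140 tip 140.0 [-0.46  0.23  2.37  2.43  1.15  1.21] 3.1e-27
10 0 -140 tip 140.0 [-0.58  0.26  2.33  2.31  1.18  2.67] 6.2e-26
10 15 140 tip 130.0 [-0.42  0.13  2.26  2.22  0.74  1.47] 9.6e-19
10 15 -140 tip 130.0 [-0.52  0.17  2.23  2.14  0.81  2.88] 3.5e-04
30 0 140 tip 140.0 [-0.64  0.3   2.27  1.92  1.35  1.41] 1.1e-28
30 0 -140 tip 140.0 [-0.69  0.36  2.17  1.87  1.37  2.85] 4.0e-20
30 15 140 tip 130.0 [-0.57  0.19  2.18  1.73  1.06  1.66] 7.7e-23
30 15 -140 tip 130.0 [-0.62  0.29  2.15  1.82  1.13  2.88] 7.5e-03
50 0 140 tip 140.0 [-0.7   0.41  2.08  1.57  1.57  1.52] 1.3e-18
50 0 -140 tip 140.0 [-0.7   0.51  1.97  1.6   1.59  2.88] 2.4e-03
50 15 140 tip 130.0 [-0.64  0.31  2.02  1.42  1.35  1.71] 1.5e-31
50 15 -140 tip 130.0 [-0.62  0.37  1.81  1.28  1.34 -2.88] 1.5e-02
70 0 140 tip 140.0 [-0.69  0.55  1.84  1.32  1.8   1.59] 1.4e-20
70 0 -140 tip 140.0 [-0.67  0.64  1.75  1.39  1.8   2.88] 1.1e-02
70 15 140 tip 130.0 [-0.64  0.45  1.81  1.18  1.62  1.71] 2.2e-19
70 15 -140 tip 130.0 [-0.59  0.54  1.57  1.14  1.63 -2.88] 1.8e-02
90 0 140 tip 140.0 [-0.63  0.69  1.58  1.13  2.04  1.63] 4.7e-20
90 0 -140 tip 140.0 [-0.6   0.76  1.51  1.2   2.01  2.88] 2.2e-02
90 15 140 tip 130.0 [-0.6   0.59  1.58  0.99  1.88  1.67] 6.4e-21
90 15 -140 tip 130.0 [-0.53  0.7   1.32  1.03  1.92 -2.88] 2.4e-02
```

```bash
cat > go.py <<'E'
from fk import *
from rig import arm
def cur():
    o=arm.observe();return o['position'],Ro.from_rotvec(o['tool_rot']),o
def show(p1,R1,n=1,p0=None,R0=None):
    """fractions for n calls; each in its own start frame (constant if straight screw)"""
    if p0 is None:p0,R0,_=cur()
    w=(R0.inv()*R1).as_rotvec();P,R=np.array(p0),R0
    for i in range(n):
        Pn=p0+(np.array(p1)-p0)*(i+1)/n;Rn=R0*Ro.from_rotvec(w*(i+1)/n)
        s=step(P,R,Pn,Rn);q,c=ik(Pn,Rn);print('call',i,s[0],s[1],'q',q.round(2),'%.0e'%c);P,R=Pn,Rn
E
python3 - <<'E'
from go import *
show([.36,.10,.30],orient(50,20),3)
R=orient(50,20);show([.413,.191,.078],R,1,np.array([.36,.10,.30]),R)
E
```

```text
call 0 [ 0.0567 -0.1731  0.1085] [ 0.2291  0.4717 -0.1953] q [-1.21 -0.34  1.97  0.72  1.7  -0.18] 3e-26
call 1 [ 0.0434 -0.1539  0.1392] [ 0.2291  0.4717 -0.1953] q [-1.14 -0.43  2.23  0.92  1.7  -0.32] 6e-22
call 2 [ 0.0216 -0.1333  0.1635] [ 0.2291  0.4717 -0.1953] q [-0.94 -0.4   2.45  1.15  1.61 -0.52] 3e-21
call 0 [-0.3462 -0.0358  0.3469] [0. 0. 0.] q [-0.44  0.46  2.56  1.78  1.19 -1.44] 3e-06
```

Run:
```python
from go import *
R=orient(65,20);z=R.as_matrix()[:,2];g=np.array([.470,.259,.046])+.026*z
W=np.array([.40,.08,.28])
show(W,R,2)
pre=g-.11*z;print(pre)
show(pre,R,2,W,R);show(g,R,3,pre,R)
```

```text
call 0 [ 0.1    -0.2249  0.1938] [ 0.5465  0.6892 -0.4668] q [-1.1  -0.24  2.02  0.8   1.7  -0.31] 7e-31
call 1 [ 0.0614 -0.1405  0.2731] [ 0.5465  0.6892 -0.4668] q [-0.79 -0.03  2.23  1.08  1.63 -0.71] 2e-16
[0.43664097 0.18746134 0.07472969]
call 0 [-0.1543 -0.0122  0.1763] [0. 0. 0.] q [-0.62  0.21  2.34  1.22  1.38 -0.97] 3e-19
call 1 [-0.1543 -0.0122  0.1763] [0. 0. 0.] q [-0.44  0.53  2.34  1.47  1.24 -1.29] 3e-20
call 0 [ 0.     -0.      0.0733] [0. 0. 0.] q [-0.34  0.58  2.3   1.57  1.21 -1.3 ] 8e-25
call 1 [-0.      0.      0.0733] [0. 0. 0.] q [-0.24  0.64  2.25  1.67  1.18 -1.3 ] 5e-31
call 2 [ 0.     -0.      0.0733] [0. 0. 0.] q [-0.14  0.69  2.19  1.76  1.16 -1.3 ] 1e-31
```

Call:
{"method": "apply_moves", "body": {
  "rows": [
    [[0.012,-0.028,0.024],[0.07,0.085,-0.06]],
    [[0.025,-0.056,0.048],[0.14,0.17,-0.12]],
    [[0.037,-0.084,0.073],[0.2,0.26,-0.175]],
    [[0.05,-0.112,0.097],[0.27,0.345,-0.23]],
    [[0.062,-0.14,0.121],[0.34,0.43,-0.29]],
    [[0.075,-0.168,0.145],[0.41,0.515,-0.35]],
    [[0.087,-0.197,0.17],[0.48,0.6,-0.41]],
    [[0.1,-0.225,0.194],[0.5465,0.689,-0.467]]
  ]
}}

```text
time: 1.7
position: [0.3641, -0.0602, 0.3397]
tool_rot: [-2.377, -0.941, -1.053]
ft_force: [1.1, 0.3, -1.1]
width: 0.085
grip_force: 0.0
```

Call:
{"method": "apply_moves", "body": {
  "rows": [
    [[0.008,-0.018,0.034],[0.07,0.085,-0.06]],
    [[0.015,-0.035,0.068],[0.14,0.17,-0.12]],
    [[0.023,-0.053,0.102],[0.2,0.26,-0.175]],
    [[0.031,-0.07,0.137],[0.27,0.345,-0.23]],
    [[0.038,-0.088,0.171],[0.34,0.43,-0.29]],
    [[0.046,-0.105,0.205],[0.41,0.515,-0.35]],
    [[0.054,-0.123,0.239],[0.48,0.6,-0.41]],
    [[0.061,-0.1405,0.273],[0.5465,0.689,-0.467]]
  ]
}}

```text
time: 2.5
position: [0.3992, 0.0795, 0.2786]
tool_rot: [-1.825, -1.163, -1.277]
ft_force: [0.4, 0.1, 1.4]
width: 0.0853
grip_force: 0.0
```

Call:
{"method": "apply_moves", "body": {
  "rows": [
    [[-0.04,-0.003,0.045],[0,0,0]],
    [[-0.08,-0.006,0.09],[0,0,0]],
    [[-0.12,-0.01,0.13],[0,0,0]],
    [[-0.16,-0.013,0.18],[0,0,0]],
    [[-0.2,-0.016,0.22],[0,0,0]],
    [[-0.24,-0.019,0.27],[0,0,0]],
    [[-0.28,-0.022,0.32],[0,0,0]],
    [[-0.309,-0.024,0.353],[0,0,0]]
  ]
}}

```text
time: 3.3
position: [0.4351, 0.1871, 0.0716]
tool_rot: [-1.828, -1.162, -1.273]
ft_force: [0.6, 0.8, -0.0]
width: 0.0853
grip_force: 0.0
```

Run:
```python
from go import *
import cv2,pickle
p,R,o=cur();print(o['time'],p.round(4),np.degrees(R.as_matrix()[:,2]).round(2),(R.inv()*orient(65,20)).as_rotvec().round(4),o['q'].round(3))
d={n:arm.camera(n) for n in('wrist','scene','top')};pickle.dump(d,open('c2.pkl','wb'))
s=np.zeros((480,800,3),np.uint8);s[:,:640]=d['wrist']['color'];s[:160,640:]=cv2.resize(d['top']['color'][200:320,150:270],(160,160));s[160:320,640:]=cv2.resize(d['scene']['color'][150:270,320:440],(160,160))
cv2.imwrite('pics/w1.png',s)
```

```text
3.3 [0.4351 0.1871 0.0716] [ 22.62  48.81 -19.71] [-0.0023  0.0021 -0.0036] [-0.444  0.633  2.272  1.475  1.232 -1.316]
```

View pics/w1.png

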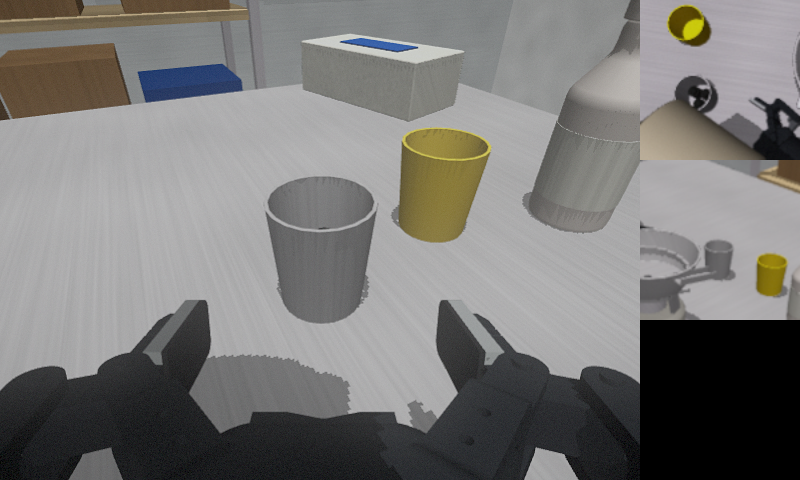

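The wrist view shows the steel cup's rim spanning x 265–377 and y 177–234, centred between the open pads. I'll refine its position from this view.

Run:
```python
from h import *
from go import *
c=pickle.load(open('c2.pkl','rb'))['wrist']
px=[(265,207),(377,205),(320,177),(320,235.5),(290,183),(352,183),(290,232),(352,230)]
P=cast(c,px,.075);print(P.round(4));r=circ(P,.033,(.47,.259));x=r.x;print(x,r.fun.round(4))
e=cv2.Canny(cv2.GaussianBlur(c['color'],(3,3),0),40,110);Q=np.argwhere(e)[:,::-1];Q=Q[(Q[:,1]<240)&(Q[:,1]>165)&(abs(Q[:,0]-321)<64)];P=cast(c,Q,.075)
for tol in(.006,.004,.0025,.002):
    m=abs(np.hypot(*(P[:,:2]-x).T)-.033)<tol;x=circ(P[m],.033,x).x
print(x,m.sum())
p,R,o=cur();z=R.as_matrix()[:,2];R1=orient(65,20)
for cc in([*x,.046],):
    g=np.array(cc)+.026*R1.as_matrix()[:,2];print(g);show(g,R1,2)
```

```text
[[0.4366 0.2661 0.075 ]
 [0.4944 0.2413 0.075 ]
 [0.4798 0.2866 0.075 ]
 [0.453  0.228  0.075 ]
 [0.4596 0.2871 0.075 ]
 [0.4943 0.2706 0.075 ]
 [0.4405 0.2373 0.075 ]
 [0.4698 0.2254 0.075 ]]
[0.46637765 0.25704093] [-0.0019 -0.0009 -0.0006 -0.001  -0.0022 -0.002  -0.0005 -0.0012]
[0.46859558 0.26148   ] 222
[0.47892099 0.28362292 0.03710748]
call 0 [ 0.0029 -0.0007  0.1123] [-0.0032  0.0012 -0.0042] q [-0.28  0.61  2.28  1.63  1.2  -1.3 ] 5e-30
call 1 [ 0.0028 -0.0009  0.1123] [-0.0032  0.0012 -0.0042] q [-0.14  0.69  2.19  1.77  1.16 -1.3 ] 2e-31
```

Call:
{"method": "apply_moves", "body": {
  "rows": [
    [[0.001,0,0.035],[0,0,0]],
    [[0.001,0,0.07],[0,0,0]],
    [[0.002,0,0.105],[0,0,0]],
    [[0.003,-0.001,0.14],[0,0,0]],
    [[0.004,-0.001,0.17],[0,0,0]],
    [[0.005,-0.001,0.195],[0,0,0]],
    [[0.006,-0.001,0.21],[0,0,0]],
    [[0.006,-0.001,0.22],[0,0,0]]
  ]
}}

```text
time: 4.25
position: [0.4794, 0.281, 0.0392]
tool_rot: [-1.827, -1.163, -1.277]
ft_force: [0.3, -0.3, 0.6]
width: 0.0855
grip_force: 0.0
```

Call:
{"method": "apply_moves", "body": {
  "rows": [
    [[0,0,0],[0,0,0]],
    [[0,0,0],[0,0,0]],
    [[0,0,0],[0,0,0]],
    [[0,0,0],[0,0,0]],
    [[0,0,0],[0,0,0]],
    [[0,0,0],[0,0,0]],
    [[0,0,0],[0,0,0]],
    [[0,0,0],[0,0,0]]
  ],
  "fingers": 255,
  "force": 50
}}

```text
time: 5.05
position: [0.479, 0.2808, 0.039]
tool_rot: [-1.827, -1.162, -1.277]
ft_force: [-2.0, -2.6, 6.7]
width: 0.0602
grip_force: 52.8
```

Run:
```python
from go import *
p,R,o=cur();print(o['time'],p.round(4),o['width'],o['grip_force'])
# lift, then carry to pour position
R1=orient(65,20);L=p+[0,-.0,.27]
print('lift');show(L,R1,1)
az,t=65,10
for roll in(0,60,140):
  Rp=orient(az,t,roll);z=Rp.as_matrix()[:,2];ax=Rp.as_matrix()@(orient(az,t).as_matrix().T@[0,0,1])
  m=np.array([.5495,-.0122,.25]);axf=orient(az,t,140).as_matrix()@(orient(az,t).as_matrix().T@[0,0,1])
  m[:2]-=.0375*axf[:2];P=m+.026*z;print(roll,P.round(4),axf.round(2))
  if roll==0: print('carry');show(P,Rp,1,L,R1)
  else:
    print('roll');show(P,Rp,2 if roll==60 else 3,Pq,Rq)
  Pq,Rq=P,Rp
```

```text
5.05 [0.479  0.2808 0.039 ] 0.06022495955429699 52.80767143915
lift
call 0 [ 0.5074 -0.0012 -0.1847] [-0.0015  0.     -0.0041] q [-0.14  0.06  2.05  1.4   1.15 -0.45] 7e-24
0 [0.5436 0.0313 0.2455] [ 0.45 -0.54 -0.71]
carry
call 0 [-0.2553  0.3279 -0.3303] [ 0.      0.3491 -0.    ] q [-0.67  0.44  1.88  1.29  1.62 -0.78] 6e-19
60 [0.5436 0.0313 0.2455] [ 0.45 -0.54 -0.71]
roll
call 0 [0. 0. 0.] [0.     0.     1.0472] q [-0.67  0.44  1.88  1.29  1.62 -0.26] 3e-22
call 1 [0. 0. 0.] [-0.     -0.      1.0472] q [-0.67  0.44  1.88  1.29  1.62  0.26] 2e-29
140 [0.5436 0.0313 0.2455] [ 0.45 -0.54 -0.71]
roll
call 0 [0. 0. 0.] [0.     0.     0.9308] q [-0.67  0.44  1.88  1.29  1.62  0.73] 5e-20
call 1 [0. 0. 0.] [-0.      0.      0.9308] q [-0.67  0.44  1.88  1.29  1.62  1.2 ] 4e-29
call 2 [0. 0. 0.] [ 0.     -0.      0.9308] q [-0.67  0.44  1.88  1.29  1.62  1.66] 3e-19
```

Run:
```python
from go import *
p,R,o=cur();R1=orient(65,20)
L=p+[0,0,.22];show(L,R,1)
P=np.array([.531,.046,.25]);show(P,orient(65,10),1,L,R)
```

```text
call 0 [ 0.4135 -0.001  -0.1505] [ 0. -0.  0.] q [-0.14  0.14  2.11  1.47  1.13 -0.61] 2e-22
call 0 [-0.1468  0.2927 -0.3528] [-0.0011  0.3491 -0.0042] q [-0.66  0.4   1.93  1.29  1.61 -0.79] 1e-18
```

Call:
{"method": "apply_moves", "body": {
  "rows": [
    [[0.02,0,-0.007],[0,0,0]],
    [[0.06,0,-0.022],[0,0,0]],
    [[0.125,0,-0.045],[0,0,0]],
    [[0.2,0,-0.073],[0,0,0]],
    [[0.275,-0.001,-0.1],[0,0,0]],
    [[0.345,-0.001,-0.126],[0,0,0]],
    [[0.395,-0.001,-0.144],[0,0,0]],
    [[0.413,-0.001,-0.15],[0,0,0]]
  ]
}}

```text
time: 5.85
position: [0.4791, 0.2813, 0.261]
tool_rot: [-1.827, -1.165, -1.28]
ft_force: [-0.1, -0.7, -2.7]
width: 0.0608
grip_force: 54.1
```

Call:
{"method": "apply_moves", "body": {
  "rows": [
    [[-0.007,0.015,-0.018],[0,0.015,0]],
    [[-0.025,0.05,-0.06],[0,0.06,0]],
    [[-0.05,0.1,-0.12],[0,0.12,0]],
    [[-0.075,0.15,-0.18],[0,0.18,0]],
    [[-0.1,0.2,-0.24],[0,0.24,0]],
    [[-0.125,0.25,-0.3],[0,0.3,0]],
    [[-0.14,0.28,-0.337],[0,0.335,0]],
    [[-0.147,0.293,-0.353],[0,0.349,-0.004]]
  ]
}}

```text
time: 6.65
position: [0.5316, 0.0442, 0.2489]
tool_rot: [-1.681, -1.067, -1.406]
ft_force: [-0.6, -0.5, -1.8]
width: 0.0606
grip_force: 54.2
```

Run:
```python
from go import *
import cv2
p,R,o=cur();print(o['time'],p.round(4),o['width'],o['grip_force'],o['q'].round(2),(R.inv()*orient(65,10)).as_rotvec().round(3))
a=arm.camera('scene')['color'][100:340,160:480];b=arm.camera('top')['color'][180:330,220:420]
cv2.imwrite('pics/p1.png',np.hstack([cv2.resize(a,(480,360)),cv2.resize(b,(320,240))[:360] if 0 else cv2.resize(b,(320,360))]))
```

```text
6.65 [0.5316 0.0442 0.2489] 0.06058435341655601 54.23020657726738 [-0.66  0.44  1.89  1.29  1.61 -0.79] [ 0.002  0.002 -0.002]
```

View pics/p1.png

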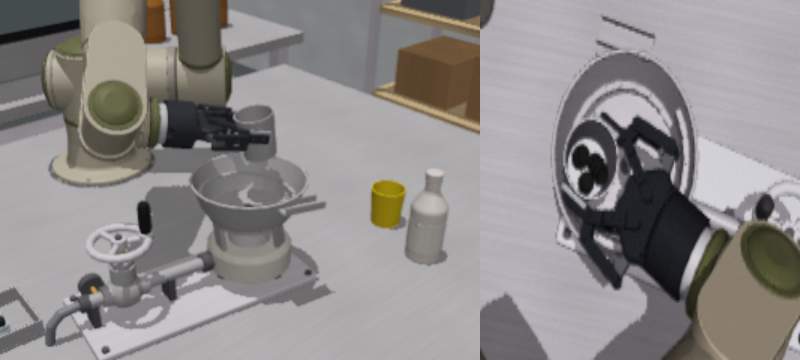

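The left crop shows the cup held over the bowl, and the right crop shows the stoppers still inside it, left of the bowl's centre. Pouring now.

Call:
{"method": "apply_moves", "body": {
  "rows": [
    [[0,0,0],[0,0,0.125]],
    [[0,0,0],[0,0,0.25]],
    [[0,0,0],[0,0,0.375]],
    [[0,0,0],[0,0,0.5]],
    [[0,0,0],[0,0,0.625]],
    [[0,0,0],[0,0,0.75]],
    [[0,0,0],[0,0,0.875]],
    [[0,0,0],[0,0,1]]
  ]
}}

```text
time: 7.55
position: [0.5306, 0.0482, 0.2495]
tool_rot: [-1.786, -0.586, -1.073]
ft_force: [0.4, 0.1, -1.6]
width: 0.0603
grip_force: 54.2
```

Call:
{"method": "apply_moves", "body": {
  "rows": [
    [[0,0,0],[0,0,0.125]],
    [[0,0,0],[0,0,0.25]],
    [[0,0,0],[0,0,0.375]],
    [[0,0,0],[0,0,0.5]],
    [[0,0,0],[0,0,0.625]],
    [[0,0,0],[0,0,0.75]],
    [[0,0,0],[0,0,0.875]],
    [[0,0,0],[0,0,1]]
  ]
}}

```text
time: 8.35
position: [0.5306, 0.0483, 0.2495]
tool_rot: [-1.801, -0.121, -0.725]
ft_force: [0.3, -0.2, -2.0]
width: 0.0606
grip_force: 54.2
```

Call:
{"method": "apply_moves", "body": {
  "rows": [
    [[0,0,0],[0,0,0.125]],
    [[0,0,0],[0,0,0.25]],
    [[0,0,0],[0,0,0.375]],
    [[0,0,0],[0,0,0.5]],
    [[0,0,0],[0,0,0.625]],
    [[0,0,0],[0,0,0.75]],
    [[0,0,0],[0,0,0.875]],
    [[0,0,0],[0,0,1]]
  ]
}}

```text
time: 9.15
position: [0.5306, 0.0483, 0.2495]
tool_rot: [-1.732, 0.321, -0.365]
ft_force: [-0.8, 0.9, -1.3]
width: 0.0605
grip_force: 54.1
```

Call:
{"method": "apply_moves", "body": {
  "rows": [
    [[0,0,0],[0,0,0.125]],
    [[0,0,0],[0,0,0.25]],
    [[0,0,0],[0,0,0.375]],
    [[0,0,0],[0,0,0.5]],
    [[0,0,0],[0,0,0.625]],
    [[0,0,0],[0,0,0.75]],
    [[0,0,0],[0,0,0.875]],
    [[0,0,0],[0,0,1]]
  ]
}}

```text
time: 9.95
position: [0.5306, 0.0483, 0.2495]
tool_rot: [-1.586, 0.733, -0.001]
ft_force: [-0.7, 0.4, -2.5]
width: 0.0605
grip_force: 54.3
```

Call:
{"method": "apply_moves", "body": {
  "rows": [
    [[0,0,0],[0,0,0.125]],
    [[0,0,0],[0,0,0.25]],
    [[0,0,0],[0,0,0.375]],
    [[0,0,0],[0,0,0.5]],
    [[0,0,0],[0,0,0.625]],
    [[0,0,0],[0,0,0.75]],
    [[0,0,0],[0,0,0.875]],
    [[0,0,0],[0,0,1]]
  ]
}}

```text
time: 10.75
position: [0.5306, 0.0482, 0.2496]
tool_rot: [-1.366, 1.112, 0.364]
ft_force: [-0.4, -1.0, -1.9]
width: 0.0606
grip_force: 54.3
```

Call:
{"method": "apply_moves", "body": {
  "rows": [
    [[0,0,0],[0,0,0]],
    [[0,0,0],[0,0,0]],
    [[0,0,0],[0,0,-0.1]],
    [[0,0,0],[0,0,0.1]],
    [[0,0,0],[0,0,-0.1]],
    [[0,0,0],[0,0,0.1]],
    [[0,0,0],[0,0,0]],
    [[0,0,0],[0,0,0]]
  ]
}}

```text
time: 11.55
position: [0.5311, 0.0469, 0.2493]
tool_rot: [-1.367, 1.109, 0.36]
ft_force: [-0.4, 0.8, -0.6]
width: 0.0608
grip_force: 54.3
```

Run:
```python
from go import *
import cv2
p,R,o=cur();print(o['time'],p.round(4),o['width'],o['grip_force'],o['q'].round(2))
a=arm.camera('scene')['color'][140:290,230:430];b=arm.camera('top')['color'][180:330,220:420]
cv2.imwrite('pics/p2.png',np.hstack([cv2.resize(a,(400,300)),cv2.resize(b,(400,300))]))
```

```text
11.55 [0.5311 0.0469 0.2493] 0.06078689276489817 54.28418345309183 [-0.66  0.44  1.89  1.29  1.61  1.71]
```

View pics/p2.png

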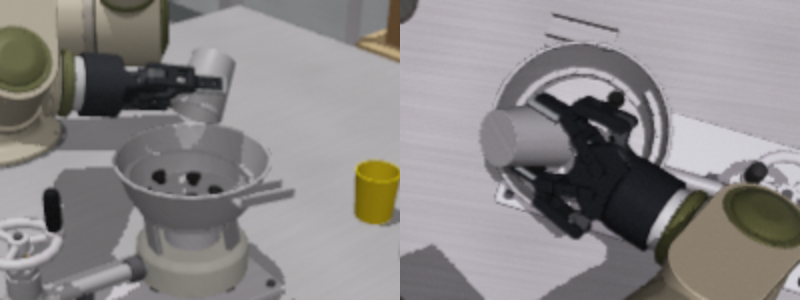

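Call:
{"method": "apply_moves", "body": {
  "rows": [
    [[0,0,0],[0,0,-0.125]],
    [[0,0,0],[0,0,-0.25]],
    [[0,0,0],[0,0,-0.375]],
    [[0,0,0],[0,0,-0.5]],
    [[0,0,0],[0,0,-0.625]],
    [[0,0,0],[0,0,-0.75]],
    [[0,0,0],[0,0,-0.875]],
    [[0,0,0],[0,0,-1]]
  ]
}}

```text
time: 12.45
position: [0.5312, 0.0466, 0.2493]
tool_rot: [-1.587, 0.73, -0.006]
ft_force: [-0.0, -0.7, -1.7]
width: 0.0605
grip_force: 54.3
```

Call:
{"method": "apply_moves", "body": {
  "rows": [
    [[0,0,0],[0,0,-0.125]],
    [[0,0,0],[0,0,-0.25]],
    [[0,0,0],[0,0,-0.375]],
    [[0,0,0],[0,0,-0.5]],
    [[0,0,0],[0,0,-0.625]],
    [[0,0,0],[0,0,-0.75]],
    [[0,0,0],[0,0,-0.875]],
    [[0,0,0],[0,0,-1]]
  ]
}}

```text
time: 13.25
position: [0.5312, 0.0466, 0.2493]
tool_rot: [-1.732, 0.318, -0.371]
ft_force: [1.4, 0.6, -0.6]
width: 0.0605
grip_force: 54.3
```

Call:
{"method": "apply_moves", "body": {
  "rows": [
    [[0,0,0],[0,0,-0.125]],
    [[0,0,0],[0,0,-0.25]],
    [[0,0,0],[0,0,-0.375]],
    [[0,0,0],[0,0,-0.5]],
    [[0,0,0],[0,0,-0.625]],
    [[0,0,0],[0,0,-0.75]],
    [[0,0,0],[0,0,-0.875]],
    [[0,0,0],[0,0,-1]]
  ]
}}

```text
time: 14.05
position: [0.5312, 0.0466, 0.2493]
tool_rot: [-1.801, -0.124, -0.73]
ft_force: [-0.2, 0.2, -0.6]
width: 0.0608
grip_force: 54.3
```

Call:
{"method": "apply_moves", "body": {
  "rows": [
    [[0,0,0],[0,0,-0.125]],
    [[0,0,0],[0,0,-0.25]],
    [[0,0,0],[0,0,-0.375]],
    [[0,0,0],[0,0,-0.5]],
    [[0,0,0],[0,0,-0.625]],
    [[0,0,0],[0,0,-0.75]],
    [[0,0,0],[0,0,-0.875]],
    [[0,0,0],[0,0,-1]]
  ]
}}

```text
time: 14.85
position: [0.5312, 0.0466, 0.2493]
tool_rot: [-1.785, -0.589, -1.078]
ft_force: [0.6, -0.8, -1.5]
width: 0.0601
grip_force: 54.3
```

Call:
{"method": "apply_moves", "body": {
  "rows": [
    [[0,0,0],[0,0,-0.125]],
    [[0,0,0],[0,0,-0.25]],
    [[0,0,0],[0,0,-0.375]],
    [[0,0,0],[0,0,-0.5]],
    [[0,0,0],[0,0,-0.625]],
    [[0,0,0],[0,0,-0.75]],
    [[0,0,0],[0,0,-0.875]],
    [[0,0,0],[0,0,-1]]
  ]
}}

```text
time: 15.65
position: [0.5312, 0.0466, 0.2493]
tool_rot: [-1.677, -1.072, -1.407]
ft_force: [0.6, -0.1, -0.6]
width: 0.0605
grip_force: 54.4
```

Run:
```python
from go import *
p,R,o=cur();print(o['time'],p.round(4),o['width'])
Rg=Ro.from_rotvec([-1.827,-1.162,-1.277]);L=np.array([.479,.2808,.27]);G=np.array([.479,.2808,.039])
show(L,Rg,1);show(G,Rg,1,L,Rg)
```

```text
15.65 [0.5312 0.0466 0.2493] 0.06050778677252549
call 0 [ 0.108  -0.292   0.3676] [-0.0008 -0.3469  0.0076] q [-0.14  0.12  2.1   1.45  1.13 -0.57] 7e-23
call 0 [-0.4341  0.0009  0.1582] [0. 0. 0.] q [-0.14  0.68  2.19  1.76  1.16 -1.29] 4e-31
```

Call:
{"method": "apply_moves", "body": {
  "rows": [
    [[0.013,-0.02,0.02],[0,-0.02,0]],
    [[0.03,-0.06,0.07],[0,-0.07,0]],
    [[0.05,-0.11,0.13],[0,-0.13,0]],
    [[0.065,-0.16,0.2],[0,-0.19,0]],
    [[0.08,-0.21,0.26],[0,-0.25,0.003]],
    [[0.095,-0.255,0.32],[0,-0.3,0.005]],
    [[0.105,-0.28,0.355],[0,-0.335,0.007]],
    [[0.108,-0.292,0.368],[-0.001,-0.347,0.008]]
  ]
}}

```text
time: 16.45
position: [0.4775, 0.2833, 0.2711]
tool_rot: [-1.825, -1.161, -1.274]
ft_force: [0.6, -0.3, -0.9]
width: 0.0605
grip_force: 54.4
```

Run:
```python
from go import *
import cv2
p,R,o=cur();print(o['time'],p.round(4),o['width'],(R.inv()*Ro.from_rotvec([-1.827,-1.162,-1.277])).as_rotvec())
show(np.array([.479,.2808,.041]),Ro.from_rotvec([-1.827,-1.162,-1.277]),1)
a=arm.camera('scene')['color'][150:270,250:410];b=arm.camera('top')['color'][180:300,130:360]
cv2.imwrite('pics/p3.png',np.hstack([cv2.resize(a,(340,300)),cv2.resize(b,(460,300),interpolation=2)]))
```

```text
16.45 [0.4775 0.2833 0.2711] 0.06047347122809032 [-0.0029523  -0.00013022 -0.00183802]
call 0 [-0.4335  0.0071  0.1544] [-0.0059 -0.0003 -0.0037] q [-0.14  0.68  2.2   1.76  1.16 -1.29] 1e-30
```

View pics/p3.png

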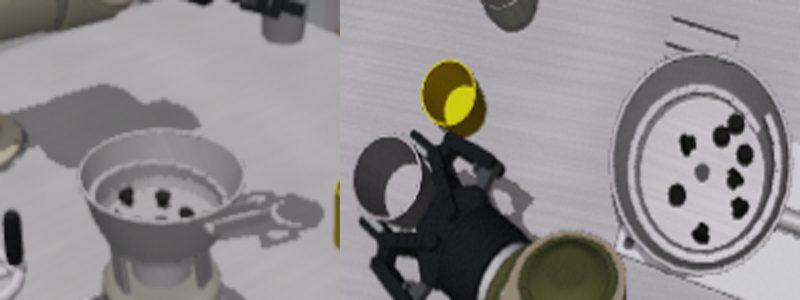

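The right crop shows eight stoppers in the bowl (the grey dot at (702,172) is the centre bolt), and the cup is empty. Setting the cup down.

Call:
{"method": "apply_moves", "body": {
  "rows": [
    [[-0.05,0.001,0.018],[0,0,0]],
    [[-0.14,0.003,0.05],[0,0,0]],
    [[-0.23,0.004,0.082],[0,0,0]],
    [[-0.31,0.005,0.11],[0,0,0]],
    [[-0.37,0.006,0.132],[-0.003,0,0]],
    [[-0.41,0.007,0.146],[-0.005,0,-0.003]],
    [[-0.427,0.007,0.152],[-0.006,0,-0.004]],
    [[-0.433,0.007,0.154],[-0.006,0,-0.004]]
  ]
}}

```text
time: 17.35
position: [0.4811, 0.2774, 0.04]
tool_rot: [-1.831, -1.158, -1.279]
ft_force: [1.6, -0.7, -1.6]
width: 0.061
grip_force: 54.5
```

Call:
{"method": "apply_moves", "body": {
  "rows": [
    [[-0.001,0,0],[0,0,0]],
    [[-0.002,0,0.001],[0,0,0]],
    [[-0.003,0,0.001],[0,0,0]],
    [[-0.004,0,0.0015],[0,0,0]],
    [[-0.004,0,0.0015],[0,0,0]],
    [[-0.004,0,0.0015],[0,0,0]],
    [[-0.004,0,0.0015],[0,0,0]],
    [[-0.004,0,0.0015],[0,0,0]]
  ]
}}

```text
time: 18.15
position: [0.481, 0.2783, 0.0389]
tool_rot: [-1.828, -1.16, -1.28]
ft_force: [-1.5, -0.6, 5.5]
width: 0.0606
grip_force: 54.3
```

Call:
{"method": "apply_moves", "body": {
  "rows": [
    [[0,0,0],[0,0,0]],
    [[0,0,0],[0,0,0]],
    [[0,0,0],[0,0,0]],
    [[0,0,0],[0,0,0]],
    [[0,0,0],[0,0,0]],
    [[0,0,0],[0,0,0]],
    [[0,0,0],[0,0,0]],
    [[0,0,0],[0,0,0]]
  ],
  "fingers": 0
}}

```text
time: 18.95
position: [0.4808, 0.2782, 0.0384]
tool_rot: [-1.829, -1.16, -1.279]
ft_force: [-0.1, -0.8, 0.0]
width: 0.0855
grip_force: 0.0
```

Call:
{"method": "apply_moves", "body": {
  "rows": [
    [[0,0,-0.01],[0,0,0]],
    [[0,0,-0.04],[0,0,0]],
    [[0,0,-0.07],[0,0,0]],
    [[0,0,-0.11],[0,0,0]],
    [[0,0,-0.15],[0,0,0]],
    [[0,0,-0.19],[0,0,0]],
    [[0,0,-0.22],[0,0,0]],
    [[0,0,-0.23],[0,0,0]]
  ]
}}

```text
time: 19.75
position: [0.435, 0.1792, 0.0782]
tool_rot: [-1.831, -1.159, -1.281]
ft_force: [0.3, -0.1, 1.1]
width: 0.0856
grip_force: 0.0
```

Run:
```python
from go import *
import cv2,pickle
p,R,o=cur();print(o['time'],p.round(4),o['width'])
d={n:arm.camera(n) for n in('wrist','scene','top')};pickle.dump(d,open('c3.pkl','wb'))
im=np.hstack([cv2.resize(d['wrist']['color'],(480,360)),cv2.resize(d['scene']['color'][160:280,320:427],(320,360))]);cv2.imwrite('pics/p4.png',im)
# goal: tool down above handle; tool-down with y azimuth options
hd=np.array([.529,-.2005,.30])
for yaw in(-110,-65,-20,0,30,60,90): # azimuth of tool y
    a=np.radians(yaw);y=[np.cos(a),np.sin(a),0];z=[0,0,-1];x=np.cross(y,z)
    Rd=Ro.from_matrix(np.c_[x,y,z]);q,c=ik(np.array([.515,-.238,.166]),Rd)
    print(yaw,q.round(2),'%.0e'%c,np.linalg.norm((R.inv()*Rd).as_rotvec()).round(2))
```

```text
19.75 [0.435  0.1792 0.0782] 0.0856335904617471
-110 [-0.64  0.46  1.46  0.    1.22  1.28] 9e-18 1.84
-65 [-0.64  0.46  1.46  0.    1.22  0.5 ] 4e-18 1.38
-20 [-0.64  0.46  1.46  0.    1.22 -0.29] 1e-17 1.22
0 [-0.64  0.46  1.46  0.    1.22 -0.64] 9e-18 1.29
30 [-0.64  0.46  1.46  0.    1.22 -1.16] 5e-18 1.52
60 [-0.64  0.46  1.46  0.    1.22 -1.69] 1e-18 1.85
90 [-0.64  0.46  1.46  0.    1.22 -2.21] 7e-20 2.23
```

View pics/p4.png

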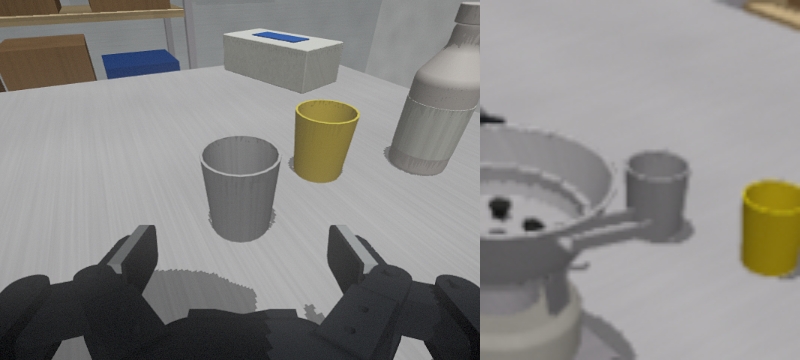

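The right crop shows the cup standing upright and alone beside the bowl; in the wrist view it stands clear of the open pads. Moving to the valve.

```bash
cat >> go.py <<'E'
def down(yaw):
    a=np.radians(yaw);y=[np.cos(a),np.sin(a),0];z=[0,0,-1]
    return Ro.from_matrix(np.c_[np.cross(y,z),y,z])
E
python3 - <<'E'
from go import *
p,R,o=cur();Rd=down(-20);w=(R.inv()*Rd).as_rotvec()
W=[(.42,.10,.32),(.47,-.05,.34),(.52,-.19,.30)]
P,Q=p,R
for i,v in enumerate(W):
    Rn=R*Ro.from_rotvec(w*(i+1)/3);show(np.array(v),Rn,1,P,Q);P,Q=np.array(v),Rn
E
```

```text
call 0 [ 0.4011  0.0405 -0.3145] [ 0.0362 -0.8137 -0.0532] q [-0.54 -0.12  1.96  0.81  1.47 -0.29] 4e-24
call 0 [-0.1341  0.2119 -0.1968] [ 0.0362 -0.8137 -0.0532] q [-0.58  0.1   1.53  0.4   1.58 -0.21] 4e-28
call 0 [-0.2376  0.1954 -0.0127] [ 0.0362 -0.8137 -0.0532] q [-0.56  0.36  1.26  0.    1.52 -0.21] 4e-27
```

Call:
{"method": "apply_moves", "body": {
  "rows": [
    [[0.05,0.005,-0.039],[0.004,-0.1,-0.006]],
    [[0.1,0.01,-0.078],[0.009,-0.2,-0.013]],
    [[0.15,0.015,-0.117],[0.013,-0.3,-0.02]],
    [[0.2,0.02,-0.156],[0.018,-0.4,-0.026]],
    [[0.25,0.025,-0.196],[0.022,-0.5,-0.033]],
    [[0.3,0.03,-0.235],[0.027,-0.6,-0.04]],
    [[0.35,0.035,-0.274],[0.031,-0.71,-0.046]],
    [[0.401,0.04,-0.314],[0.036,-0.814,-0.053]]
  ]
}}

```text
time: 20.7
position: [0.4193, 0.1009, 0.3212]
tool_rot: [-2.129, -1.405, -0.925]
ft_force: [-0.1, 0.2, -0.8]
width: 0.0857
grip_force: 0.0
```

Call:
{"method": "apply_moves", "body": {
  "rows": [
    [[-0.017,0.026,-0.025],[0.004,-0.1,-0.006]],
    [[-0.033,0.053,-0.049],[0.009,-0.2,-0.013]],
    [[-0.05,0.079,-0.074],[0.013,-0.3,-0.02]],
    [[-0.067,0.106,-0.098],[0.018,-0.4,-0.026]],
    [[-0.084,0.132,-0.123],[0.022,-0.5,-0.033]],
    [[-0.1,0.159,-0.148],[0.027,-0.6,-0.04]],
    [[-0.117,0.185,-0.172],[0.031,-0.71,-0.046]],
    [[-0.134,0.212,-0.197],[0.036,-0.814,-0.053]]
  ]
}}

```text
time: 21.5
position: [0.4704, -0.0494, 0.3398]
tool_rot: [-2.38, -1.623, -0.499]
ft_force: [-0.2, 1.2, -0.5]
width: 0.0851
grip_force: 0.0
```

Call:
{"method": "apply_moves", "body": {
  "rows": [
    [[-0.03,0.024,-0.001],[0.004,-0.1,-0.006]],
    [[-0.06,0.049,-0.003],[0.009,-0.2,-0.013]],
    [[-0.09,0.073,-0.005],[0.013,-0.3,-0.02]],
    [[-0.12,0.098,-0.006],[0.018,-0.4,-0.026]],
    [[-0.15,0.122,-0.008],[0.022,-0.5,-0.033]],
    [[-0.18,0.147,-0.009],[0.027,-0.6,-0.04]],
    [[-0.21,0.171,-0.011],[0.031,-0.71,-0.046]],
    [[-0.2376,0.195,-0.013],[0.036,-0.814,-0.053]]
  ]
}}

```text
time: 22.3
position: [0.5204, -0.1892, 0.2993]
tool_rot: [-2.571, -1.805, 0.003]
ft_force: [-0.8, 0.4, -0.2]
width: 0.0856
grip_force: 0.0
```

Run:
```python
from go import *
import cv2,pickle
p,R,o=cur();print(o['time'],p.round(4),o['width'],(R.inv()*down(-20)).as_rotvec().round(4))
d={n:arm.camera(n) for n in('wrist','scene','top')};pickle.dump(d,open('c4.pkl','wb'))
cv2.imwrite('pics/w4.png',d['wrist']['color'])
```

```text
22.3 [ 0.5204 -0.1892  0.2993] 0.08558311857653639 [-0.0014  0.0016  0.0022]
```

View pics/w4.png

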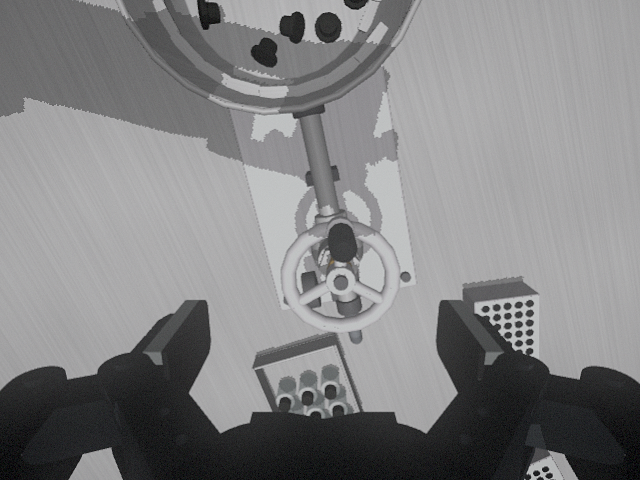

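The wrist view shows the wheel rim spanning x 281–400 and y 220–333. The handle spans y 221–263 around x 342, with its top disc at about (342,234).

Run:
```python
from h import *
from go import *
d=pickle.load(open('c4.pkl','rb'));c=d['wrist']
e=cv2.Canny(cv2.GaussianBlur(c['color'],(3,3),0),40,110);Q=np.argwhere(e)[:,::-1];Q=Q[(abs(Q[:,1]-277)<75)&(abs(Q[:,0]-341)<75)]
for z in(.142,):
  P=cast(c,Q,z);x=np.array([.514,-.2385])
  for tol in(.012,.006,.004,.003,.002):
    m=abs(np.hypot(*(P[:,:2]-x).T)-.0505)<tol;x=circ(P[m],.0505,x).x
  print('wheel',z,x.round(4),m.sum())
g=c['color'].max(2);mk=(g[215:270,320:365]<75).astype(np.uint8);n,l,s,ce=cv2.connectedComponentsWithStats(mk);i=1+s[1:,4].argmax();print('blob',s[i],ce[i]+[320,215])
x0,y0,w,h,_=s[i];cx=x0+w/2+320-.5;top=y0+215-.5
for py in(top+11,top+12.5,top+14): print(cast(c,(cx,py),.203)[0].round(4),w)
# bounding middle: blob centre ~ handle mid
print('mid',cast(c,ce[i]+[320,215],.177)[0].round(4))
T=d['top'];Pb=cast(c,(341,277),.142);print(Pb)
# bowl with wrist arc
P=cast(c,[(297,112)],.186);print('bowl near rim',P.round(4))
```

```text
wheel 0.142 [ 0.5172 -0.243 ] 463
blob [  8   8  29  39 884] [341.63800905 242.6199095 ]
[ 0.5337 -0.1902  0.203 ] 29
[ 0.5333 -0.1911  0.203 ] 29
[ 0.533  -0.1921  0.203 ] 29
mid [ 0.5301 -0.2035  0.177 ]
[[ 0.51787488 -0.24205398  0.142     ]]
bowl near rim [[ 0.5321 -0.1093  0.186 ]]
```

Run:
```python
from h import *
d=pickle.load(open('c4.pkl','rb'));c=d['wrist'];R=np.array(c['R']);print((-R.T@c['t']).round(3),R[2].round(3))
W=np.array([.5172,-.243]);
for n,px,z in(('top',(342,247),.203),('base',(342,234.5),.151)):
    P=cast(c,px,z)[0];v=P[:2]-W;print(n,P.round(4),np.hypot(*v).round(4),np.degrees(np.arctan2(v[1],v[0])).round(1))
for r in((.532,-.2035),(.53,-.2),(.533,-.2)):
  print(proj(c,[[*r,.203],[*r,.151]]).round(1), [proj(d[k],[[*r,.203],[*r,.151]]).round(1).tolist() for k in('top','scene')])
```

```text
[ 0.544 -0.126  0.442] [-0.094 -0.257 -0.962]
top [ 0.5307 -0.1988  0.203 ] 0.0462 73.0
base [ 0.5311 -0.2049  0.151 ] 0.0405 69.9
[[346.2 252.8]
 [342.4 232.5]] [[[399.9, 264.1], [396.0, 267.9]], [[253.6, 235.5], [255.5, 255.3]]]
[[341.6 249. ]
 [338.6 229.3]] [[[398.1, 264.8], [394.3, 268.5]], [[254.5, 234.6], [256.4, 254.4]]]
[[345.9 247.5]
 [342.2 228. ]] [[[398.3, 263.4], [394.5, 267.2]], [[255.2, 235.1], [257.1, 255.0]]]
```

Call:
{"method": "apply_moves", "body": {
  "rows": [
    [[-0.004,0.008,0.03],[0,0,0]],
    [[-0.008,0.016,0.06],[0,0,0]],
    [[-0.012,0.024,0.1],[0,0,0]],
    [[-0.016,0.028,0.14],[0,0,0]],
    [[-0.016,0.028,0.18],[0,0,0]],
    [[-0.016,0.028,0.22],[0,0,0]],
    [[-0.016,0.028,0.255],[0,0,0]],
    [[-0.016,0.028,0.274],[0,0,0]]
  ]
}}

```text
time: 23.25
position: [0.5296, -0.2008, 0.162]
tool_rot: [-2.571, -1.801, -0.0]
ft_force: [-0.4, -0.2, -0.4]
width: 0.0852
grip_force: 0.0
```

Call:
{"method": "apply_moves", "body": {
  "rows": [
    [[0,0,0],[0,0,0]],
    [[0,0,0],[0,0,0]],
    [[0,0,0],[0,0,0]],
    [[0,0,0],[0,0,0]],
    [[0,0,0],[0,0,0]],
    [[0,0,0],[0,0,0]],
    [[0,0,0],[0,0,0]],
    [[0,0,0],[0,0,0]]
  ],
  "fingers": 255,
  "force": 30
}}

```text
time: 24.05
position: [0.5303, -0.2021, 0.1638]
tool_rot: [2.573, 1.802, 0.0]
ft_force: [-0.6, 0.0, 6.0]
width: 0.0189
grip_force: 29.5
```

Run:
```python
from go import *
import cv2,pickle
p,R,o=cur();print(o['time'],p.round(4),o['width'],o['grip_force'],o['ft_force'].round(1),(R.inv()*down(-20)).as_rotvec().round(4))
d={n:arm.camera(n) for n in('wrist','scene','top')};pickle.dump(d,open('c5.pkl','wb'))
cv2.imwrite('pics/w5.png',np.hstack([cv2.resize(d['wrist']['color'],(480,360)),cv2.resize(d['scene']['color'][190:310,190:297],(320,360))]))
```

```text
24.05 [ 0.5303 -0.2021  0.1638] 0.018946150022462274 29.509505331516266 [-0.6  0.   6. ] [0.0009 0.0005 0.0001]
```

View pics/w5.png

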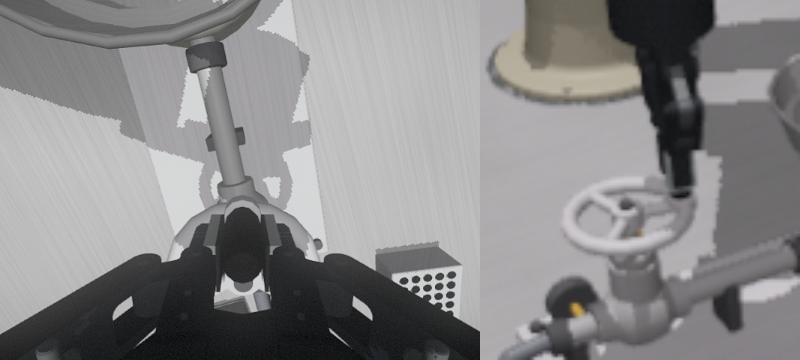

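Both crops show the handle squarely between the pads. I'll start the clockwise quarter turn.

Call:
{"method": "apply_moves", "body": {
  "rows": [
    [[-0.0016,0.0164,0],[0,0,0]],
    [[-0.0064,0.0321,0],[0,0,0]],
    [[-0.0142,0.0467,0],[0,0,0]],
    [[-0.0246,0.0594,0],[0,0,0]],
    [[-0.0373,0.0698,0],[0,0,0]],
    [[-0.0519,0.0776,0],[0,0,0]],
    [[-0.0676,0.0824,0],[0,0,0]],
    [[-0.084,0.084,0],[0,0,0]]
  ]
}}

```text
time: 25.0
position: [0.556, -0.2559, 0.1638]
tool_rot: [2.572, 1.802, 0.002]
ft_force: [1.5, 2.5, 5.6]
width: 0.0192
grip_force: 29.8
```

```bash
cat > st.py <<'E'
from go import *
p,R,o=cur();W=np.array([.5155,-.2405]);v=p[:2]-W
print(o['time'],p.round(4),'ft',o['ft_force'].round(1),'tool-frame F',R.inv().apply(o['ft_force']).round(1),'w',round(o['width'],4),round(o['grip_force'],1),'r',np.hypot(*v).round(4),'ang',np.degrees(np.arctan2(v[1],v[0])).round(1),(R.inv()*down(-20)).as_rotvec().round(3))
E
python3 st.py
```

```text
25.0 [ 0.556  -0.2559  0.1638] ft [1.5 2.5 5.6] tool-frame F [ 2.8  0.6 -5.6] w 0.0192 29.8 r 0.0433 ang -20.9 [ 0.002 -0.     0.   ]
```

Call:
{"method": "apply_moves", "body": {
  "rows": [
    [[-0.0164,-0.0016,0],[0,0,0]],
    [[-0.0321,-0.0064,0],[0,0,0]],
    [[-0.0467,-0.0142,0],[0,0,0]],
    [[-0.0594,-0.0246,0],[0,0,0]],
    [[-0.0698,-0.0373,0],[0,0,0]],
    [[-0.0776,-0.0519,0],[0,0,0]],
    [[-0.0824,-0.0676,0],[0,0,0]],
    [[-0.084,-0.084,0],[0,0,0]]
  ]
}}

```text
time: 25.8
position: [0.5016, -0.2812, 0.1638]
tool_rot: [2.572, 1.801, 0.002]
ft_force: [4.8, 3.5, 5.1]
width: 0.0191
grip_force: 29.9
```

```bash
python3 st.py
```

```text
25.8 [ 0.5016 -0.2812  0.1638] ft [4.8 3.5 5.1] tool-frame F [ 4.9  3.3 -5.1] w 0.0191 29.9 r 0.043 ang -108.8 [ 0.002  0.    -0.   ]
```

Call:
{"method": "apply_moves", "body": {
  "rows": [
    [[0.001,-0.0128,0],[0,0,0]],
    [[0.0039,-0.0253,0],[0,0,0]],
    [[0.0087,-0.0372,0],[0,0,0]],
    [[0.0152,-0.0482,0],[0,0,0]],
    [[0.0233,-0.0581,0],[0,0,0]],
    [[0.0329,-0.0666,0],[0,0,0]],
    [[0.0436,-0.0736,0],[0,0,0]],
    [[0.0553,-0.0789,0],[0,0,0]]
  ]
}}

```text
time: 26.6
position: [0.4743, -0.242, 0.1638]
tool_rot: [2.571, 1.8, 0.0]
ft_force: [5.2, -3.2, 3.5]
width: 0.0192
grip_force: 29.8
```

```bash
python3 st.py
```

```text
26.6 [ 0.4743 -0.242   0.1638] ft [ 5.2 -3.2  3.5] tool-frame F [-1.3  6.  -3.5] w 0.0192 29.8 r 0.0412 ang -177.9 [ 0.003  0.002 -0.   ]
```

Call:
{"method": "apply_moves", "body": {
  "rows": [
    [[0.0035,-0.0012,0],[0,0,0]],
    [[0.007,-0.0022,0],[0,0,0]],
    [[0.0105,-0.0031,0],[0,0,0]],
    [[0.0125,-0.0035,0],[0,0,0]],
    [[0.0141,-0.0038,0],[0,0,0]],
    [[0.0141,-0.0038,0],[0,0,0]],
    [[0.0141,-0.0038,0],[0,0,0]],
    [[0.0141,-0.0038,0],[0,0,0]]
  ]
}}

```text
time: 27.4
position: [0.4748, -0.2357, 0.1638]
tool_rot: [2.57, 1.799, -0.001]
ft_force: [3.8, -5.5, 4.8]
width: 0.0192
grip_force: 29.8
```

```bash
python3 st.py
```

```text
27.4 [ 0.4748 -0.2357  0.1638] ft [ 3.8 -5.5  4.8] tool-frame F [-3.9  5.5 -4.8] w 0.0192 29.8 r 0.041 ang 173.3 [ 0.003  0.003 -0.   ]
```

Call:
{"method": "apply_moves", "body": {
  "rows": [
    [[0.0035,-0.0005,0],[0,0,0]],
    [[0.007,-0.0008,0],[0,0,0]],
    [[0.01,-0.001,0],[0,0,0]],
    [[0.0117,-0.0012,0],[0,0,0]],
    [[0.0117,-0.0012,0],[0,0,0]],
    [[0.0117,-0.0012,0],[0,0,0]],
    [[0.0117,-0.0012,0],[0,0,0]],
    [[0.0117,-0.0012,0],[0,0,0]]
  ]
}}

```text
time: 28.2
position: [0.4751, -0.2349, 0.1639]
tool_rot: [2.566, 1.794, -0.012]
ft_force: [-4.9, -32.3, -0.8]
width: 0.0193
grip_force: 29.4
```

```bash
python3 st.py
```

```text
28.2 [ 0.4751 -0.2349  0.1639] ft [ -4.9 -32.3  -0.8] tool-frame F [-32.    6.5   1.3] w 0.0193 29.4 r 0.0408 ang 172.1 [ 0.004  0.012 -0.001]
```

Run:
```python
import numpy as np
from scipy.optimize import least_squares
P=np.array([(.5303,-.2021),(.556,-.2559),(.5016,-.2812),(.4743,-.242),(.4748,-.2357)])
for free in(0,1):
    r=least_squares(lambda x:np.hypot(P[:,0]-x[0],P[:,1]-x[1])-(x[2] if free else .042),[.515,-.24,.042]);print(r.x.round(4),r.fun.round(4))
k=np.arange(9)
for a0,st in((268,-22.25),(90,-22.5),(270,-22.5)):
    f=np.radians(a0+k*st);x=.084*np.cos(f);y=.084*np.sin(f)
    print(a0,a0+8*st,np.c_[x-x[0],y-y[0]][1:].round(4).tolist())
```

```text
[ 0.5164 -0.2418  0.042 ] [0.0001 0.0001 0.0001 0.0001 0.    ]
[ 0.5164 -0.2418  0.0421] [ 0. -0.  0.  0. -0.]
268 90.0 [[-0.0316, 0.0074], [-0.058, 0.0261], [-0.0754, 0.0535], [-0.0811, 0.0854], [-0.0742, 0.1171], [-0.0559, 0.1439], [-0.0289, 0.1617], [0.0029, 0.1679]]
90 -90.0 [[0.0321, -0.0064], [0.0594, -0.0246], [0.0776, -0.0519], [0.084, -0.084], [0.0776, -0.1161], [0.0594, -0.1434], [0.0321, -0.1616], [0.0, -0.168]]
270 90.0 [[-0.0321, 0.0064], [-0.0594, 0.0246], [-0.0776, 0.0519], [-0.084, 0.084], [-0.0776, 0.1161], [-0.0594, 0.1434], [-0.0321, 0.1616], [0.0, 0.168]]
```

The wheel is against its stop: the handle stalled at 170.5° with 32 N on it. A circle fit to the measured handle positions gives centre (0.5164,-0.2418) with 0.1 mm residuals. Now I'll back off two turns.

Call:
{"method": "apply_moves", "body": {
  "rows": [
    [[-0.0316,0.0074,0],[0,0,0]],
    [[-0.058,0.0261,0],[0,0,0]],
    [[-0.0754,0.0535,0],[0,0,0]],
    [[-0.0811,0.0854,0],[0,0,0]],
    [[-0.0742,0.1171,0],[0,0,0]],
    [[-0.0559,0.1439,0],[0,0,0]],
    [[-0.0289,0.1617,0],[0,0,0]],
    [[0.0029,0.1679,0],[0,0,0]]
  ]
}}

```text
time: 29.0
position: [0.5556, -0.2571, 0.1637]
tool_rot: [2.572, 1.8, -0.003]
ft_force: [-4.8, -2.3, 10.0]
width: 0.019
grip_force: 30.9
```

```bash
sed -i 's/\[.5155,-.2405\]/[.5164,-.2418]/' st.py; python3 st.py
```

```text
29.0 [ 0.5556 -0.2571  0.1637] ft [-4.8 -2.3 10. ] tool-frame F [ -3.8  -3.7 -10. ] w 0.019 30.9 r 0.0421 ang -21.3 [ 0.001  0.003 -0.001]
```

Call:
{"method": "apply_moves", "body": {
  "rows": [
    [[0.0321,-0.0064,0],[0,0,0]],
    [[0.0594,-0.0246,0],[0,0,0]],
    [[0.0776,-0.0519,0],[0,0,0]],
    [[0.084,-0.084,0],[0,0,0]],
    [[0.0776,-0.1161,0],[0,0,0]],
    [[0.0594,-0.1434,0],[0,0,0]],
    [[0.0321,-0.1616,0],[0,0,0]],
    [[0,-0.168,0],[0,0,0]]
  ]
}}

```text
time: 29.8
position: [0.4765, -0.2276, 0.1638]
tool_rot: [2.571, 1.801, 0.002]
ft_force: [16.9, -2.5, -0.0]
width: 0.0191
grip_force: 30.4
```

Call:
{"method": "apply_moves", "body": {
  "rows": [
    [[-0.0321,0.0064,0],[0,0,0]],
    [[-0.0594,0.0246,0],[0,0,0]],
    [[-0.0776,0.0519,0],[0,0,0]],
    [[-0.084,0.084,0],[0,0,0]],
    [[-0.0776,0.1161,0],[0,0,0]],
    [[-0.0594,0.1434,0],[0,0,0]],
    [[-0.0321,0.1616,0],[0,0,0]],
    [[0,0.168,0],[0,0,0]]
  ]
}}

```text
time: 30.6
position: [0.5556, -0.2573, 0.1637]
tool_rot: [2.572, 1.799, -0.003]
ft_force: [-4.7, -2.8, 10.5]
width: 0.0194
grip_force: 31.5
```

Call:
{"method": "apply_moves", "body": {
  "rows": [
    [[0.0321,-0.0064,0],[0,0,0]],
    [[0.0594,-0.0246,0],[0,0,0]],
    [[0.0776,-0.0519,0],[0,0,0]],
    [[0.084,-0.084,0],[0,0,0]],
    [[0.0776,-0.1161,0],[0,0,0]],
    [[0.0594,-0.1434,0],[0,0,0]],
    [[0.0321,-0.1616,0],[0,0,0]],
    [[0,-0.168,0],[0,0,0]]
  ]
}}

```text
time: 31.4
position: [0.4765, -0.2276, 0.1638]
tool_rot: [2.571, 1.801, 0.002]
ft_force: [17.1, -2.6, 0.6]
width: 0.0191
grip_force: 30.7
```

```bash
python3 st.py
```

```text
31.4 [ 0.4765 -0.2276  0.1638] ft [17.1 -2.6  0.6] tool-frame F [ 3.4 16.9 -0.5] w 0.0191 30.7 r 0.0424 ang 160.4 [0.003 0.001 0.   ]
```

Call:
{"method": "apply_moves", "body": {
  "rows": [
    [[-0.003,0.001,0],[0,0,0]],
    [[-0.006,0.0015,0],[0,0,0]],
    [[-0.009,0.002,0],[0,0,0]],
    [[-0.012,0.0024,0],[0,0,0]],
    [[-0.0155,0.0028,0],[0,0,0]],
    [[-0.0155,0.0028,0],[0,0,0]],
    [[-0.0155,0.0028,0],[0,0,0]],
    [[-0.0155,0.0028,0],[0,0,0]]
  ]
}}

```text
time: 32.2
position: [0.4749, -0.2353, 0.1637]
tool_rot: [2.573, 1.801, -0.001]
ft_force: [1.8, 0.5, 8.2]
width: 0.0191
grip_force: 31.4
```

```bash
python3 st.py
python3 - <<'E'
from rig import arm
import cv2,numpy as np
a=arm.camera('scene')['color'][150:310,190:440];b=arm.camera('top')['color'][120:370,150:530]
cv2.imwrite('pics/f.png',np.hstack([cv2.resize(a,(400,256)),cv2.resize(b,(390,256))]))
E
```

```text
32.2 [ 0.4749 -0.2353  0.1637] ft [1.8 0.5 8.2] tool-frame F [ 1.   1.5 -8.2] w 0.0191 31.4 r 0.042 ang 171.1 [0.001 0.001 0.   ]
```

View pics/f.png

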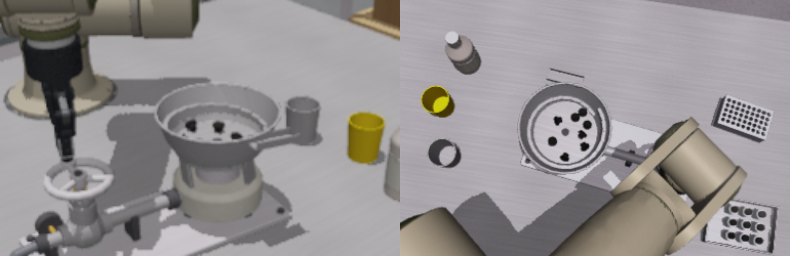

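The handle is back at 171.1° after two turns from the stop at 170.5°, and the grip is 31 N. The pictures show the cup upright, the stoppers in the bowl, and the rack, bottle and tray where they were. Handing in.

```bash
python3 -c "
from rig import arm
print(arm.close_job())"
```

```text
the job is handed in; nothing more can be done
None
```

I handed the job in (no verdict came back): all eight stoppers are in the bowl, the empty cup is upright on the bench, the valve was closed to its stop and backed off two turns to within about 1° as measured, the handle is still gripped at about 31 N, and the rack, bottle and tray were not touched.

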